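# Free the tray lift's pawl with the release rod

## Task

Take the release rod from its wooden rest, slip its steel end under the red pawl finger of the tray lift and raise the pawl off the ratchet wheel, holding it off without forcing it until the tray has sunk all the way down with its bowl. Then take the rod out and lay it back on its rest. Touch the lift with the rod only, never with the hand, and leave the other things on the counter alone.

Things in the scene. Friction and masses are not known exactly. Their poses are not given: they have to be found in the camera images.
- lift: Tray lift, a fixed stand: base 12 mm thick, column 36 x 40 mm, 209 mm high; origin on the counter under it. Tray on the +y side. On the -y side a ratchet wheel (72 mm across, axle along x, centre y -70, z 100 mm) under the red pawl, hinged at y -16; its finger lifts. A grey plate hides the wheel (x -27 to -21, y -110 to -10, up to z 150): pass the rod beside it, towards +x, under the finger.
- pawl_finger (a point): Nominal middle of the underside of the red pawl finger, 140 mm up (does not move with the pawl). The finger plate is clamped up to 8 mm higher or lower than nominal: feel for its real height. It is 34 mm along the lift's x and 8 mm thick; a lip hangs 6 mm below it, 21 to 26 mm out on the -y side; the grey plate begins 14 mm away on the +y side. Free below.
- tray (a joint): Tray travel in m: 0 = held at the top, 0.103 = fully down. Lifting the pawl finger takes 1 to 2 N at first, 3 to 4.5 N until the pawl clears the teeth (12 mm up), 3 N at its firm stop (14 mm up); more than that is on the stop, and over 8 N bends the finger. With the pawl held at the stop the damped tray sinks in 2 to 5 s; let go, the pawl springs back and catches the next tooth.
- tray_mid (a point): Middle of the tray's floor, top face (moves with the tray). The aluminium tray is 150 x 200 mm with a low edge 10 mm high; its floor is 135 mm above the counter at the start.
- rod: Release rod: black square handle 14 x 14 mm and 115 mm long, with a round steel shaft 9 mm in diameter and 85 mm long out of its +x end. Mass 100 g. Origin at the middle of the handle, on its axis; x along the rod towards the steel end.
- rod_tip (a point): End of the steel shaft, on the rod's axis, 142.5 mm from the rod's origin.
- rest: Wooden rest for the rod, fixed: base 125 x 50 mm and 6 mm thick, two cross supports 10 mm thick at x -48 and +48 mm, their tops 32 mm above the counter, each with two 10 mm high cheeks 26 mm apart that keep the handle in. Between the supports the handle is free for the fingers. Origin on the counter; x along the rod.
- rest_seat (a point): Where the rod's origin lies when it rests: 39 mm above the counter over the rest's origin.
- bowl_tray: White dipping bowl standing on the tray, 80 mm across and 34 mm high. Origin under its middle.
- bowl_blue: Blue dipping bowl on the counter, 84 mm across and 36 mm high. Leave alone.
- spice_jar: Amber jar, 52 mm across and 75 mm high. Leave alone.
- tongs: Steel tongs lying on the counter, 240 mm long and about 34 mm wide. Leave alone.
- bottle: Small green glass bottle, 48 mm across and 130 mm high, on the steel rack. Leave alone.
There are look-alikes about, which are no part of the job. What is meant by the rod is not turquoise, and is the larger of those in its own colour. There is more than one size of the bowl_tray; the job needs the smallest.

How it is judged:
On the way, in this order (a step that is already met when the one before it is completed fails the run):
1. the pawl is freed by the rod: the tray has sunk past one tooth (value of joint tray above 0.015 m and contact force between rod and lift above 0.7 N), for 0.1 s.
2. the tray is fully down with the rod still holding the pawl off (value of joint tray above 0.1 m and contact force between rod and lift above 0.7 N), for 0.1 s.
At the end, for the whole second after the job is handed in: The tray is fully down (joint over 0.100 m) with its bowl upright on it, and the rod lies still and let go on its rest: within 25 mm of the seat sideways or lengthwise, 6 mm in height and 0.15 rad in direction (value of joint tray above 0.1 m and horizontal distance between rod and rest_seat below 0.025 m and z of rod in the frame of rest_seat between -0.006 and 0.006 m and angle between the x axis of rod and the x axis of rest, either way round below 0.15 rad and linear speed of each of rod, bowl_tray below 0.02 m/s and angle between bowl_tray's own z axis and vertical below 0.1 rad and z of bowl_tray in the frame of tray_mid between -0.006 and 0.006 m); the robot touches nothing.
It fails at once if the rod forces the lift or its pawl with more than 8 N (contact force between rod and lift above 8 N).
It fails at once if the hand or arm touches the lift (contact force between any of the fingers, the arm and lift above 0.5 N).
It fails at once if the bowl on the tray is tipped (angle between bowl_tray's own z axis and vertical above 0.3 rad).
It fails at once if another thing on the counter is shifted by more than 20 mm (distance of any of bowl_blue, spice_jar, tongs, bottle from where it was at the start of the episode above 0.02 m).
It also fails if it takes over 72 s, if anything falls off the work surface, if the arm or the gripper's body presses on something with over 40 N, if the wrist force passes 120 N, or if a joint passes its speed limit or range.

## Robot

A 6-joint arm with a two-finger parallel gripper is mounted at the origin on the work surface. World frame = base frame: x ahead of the robot, y to its left, z up, the work surface at z = 0. Lengths are in m, angles in rad, forces in N, time in s.
With the tool pointing down it reaches from about 0.3 to 0.775 m from the base axis. Payload 14.6 kg.
Tool frame: the origin (TCP) lies on the centre line of the jaws, within the pads' length; the fingertips stand 17 mm ahead of it and the grasp point (between the pads) lies 2 mm behind it (ctrl.finger_overhang is the distance from the TCP to the fingertips, in m); x points along the fingers, y is the direction in which the jaws open and shut, and the axes are right-handed (so a half turn about x gives the same grasp; the last joint's range is limited). The gripper opens to 94 mm and grips with 3 to 60 N. Pads are 16 mm wide; open, the fingers measure 119 mm over their backs; the gripper's body (75 mm by 177 mm) begins 78 mm behind the grasp point.
Start: joints at [-1.35, 0.3, 1.521, -0, 1.321, -0.067], TCP at [0.156, -0.527, 0.222] pointing down, gripper open.
Joint ranges: [-3.03, 3.03], [-0.79, 2.21], [0.23, 2.52], [-1.04, 4.18], [0, 3.07], [-2.55, 2.55]. Speed limits (rad/s): [2.22, 2.22, 2.57, 3.14, 3.14, 3.14].

## Interface

Orientations are given as [roll, pitch, yaw] about the fixed x, y, z axes, in that order (R = Rz(yaw) Ry(pitch) Rx(roll)).
In Python, from station import monitor, imaging, ctrl gives the robot as it stands. The module is installed in compiled form; this text tells all that it offers.
- The arm moves only by the tool move_arm, never from a script. Its argument "rows" is a list of rows, each an object of numbers: "x", "y", "z": the shift along the world's x, y, z each as a share of 50 mm, from -1 to 1; "turn": the turn about the world's z as a share of 60 degrees, from -1 to 1. In form: [{"x": .., "y": .., "z": .., "turn": ..}, ...]. A call has exactly 5 rows; each row shifts and turns the pose as measured when the row begins; what a row does not reach is not made up. A row lasts 1/8 s, in which the tool goes at most 62.5 mm and 10.7 degrees, less where a joint would pass 70% of its speed; a pose out of reach is approached as far as the arm can. A call with a number of a shift or a turn outside -1 to 1 is refused whole. A call with a gripper value outside its range is refused whole. "jaw" is the closure, from -1 (fully open) to 1 (shut), set as the call begins (left out, the last holds). The fingers move at their own pace and stop on an object; "squeeze" is the grip in N (left out, the last holds). Time passes only in rows, so rows that do not move let the fingers close, or fill a call up. It gives the time, the measured TCP pose, the force and the opening at its end, in the units of the state.
- monitor.get_obs(): the state, without advancing time (a new reading comes with each control period).
- imaging.camera(name): name is "scene" or "top"; returns a dict with "frame" (420x560x3 uint8, blue, green, red), "camera_matrix" (3x3 intrinsics, pixels), "extrinsics" (4x4, takes a point from camera to world coordinates). Camera axes: x right, y up, looking along -z (the intrinsics and any distortion apply to the point x, -y, -z); pixel columns grow to the right and rows downward; lengths in m; the calibration is good to about 2 mm. A picture is of the moment at which its call begins. There is no depth.
- ctrl.hand_in(): hands the job in, once; it reports no verdict.
Trained networks look in the newest picture that a camera, given by its name, has taken for a name from the list of things; names that differ only in an ending like _2 or _b are one class to them, and where a whole thing is asked for, a point or a joint stands for the part that bears it (a point fixed in the world has none). Each returns a list of dicts, best first, with "confidence" (0 to 1); they miss things now and then, are a little off and sometimes report something else, mostly with a low value. They report only what shows in the picture. A call takes as long as a camera call. They do not tell look-alikes from the thing itself.
- imaging.recognise(label, camera): "bbox" ([left, top, width, height] in pixels, round what is visible of it).
- imaging.outline_of(label, camera): "pixels" (420x560 bool, what is visible of it) and "bbox" ([left, top, width, height] in pixels, round what is visible of it).
- imaging.spot_point(label, camera): "location" ([column, row] in pixels: a listed point, or the origin of a listed thing).
The state is a dict: "time_s": time; "qpos": joint angles; "joint_vel": joint speeds; "tau": joint torques, N m; "ee_pos": TCP position; "eef_rot": TCP orientation; "force": force on the tool from outside, world axes, zero at the start; "moment": the same for the moment, N m; "grip_width": finger opening in m.
Only numpy, scipy, OpenCV 4.12 (cv2) and the standard library are available. Lean on these libraries where they do the work, as an engineer would, in place of code of your own. Each camera call takes 0.05 s, during which the arm holds its last target.

## Working session

There is one attempt and no reset: what is moved stays moved. The work goes in short steps, Python scripts to look and compute and a tool call to move; the robot and the scene stay as the last step left them, time stands still between calls to the robot, and variables do not carry over. Pictures are saved under pics/ and viewed, and the job is handed in when it is done.

Besides the shell and the picture viewer there is one more tool, called after ">>>" as name([rows], argument=value, ...), one row to a line, values as JSON. move_arm: Moves the arm, as the interface text tells. Its arguments: {"type":"object","properties":{"rows":{"type":"array"},"jaw":{"type":"number"},"squeeze":{"type":"number"}},"required":["rows"]}

```bash
mkdir -p pics; cat > h.py <<'E'
import numpy as np,cv2
from station import monitor,imaging,ctrl
def snap(n,tag):
    c=imaging.camera(n); cv2.imwrite(f'pics/{tag}_{n}.png',c['frame']); np.savez(f'cal_{n}.npz',K=c['camera_matrix'],E=c['extrinsics']); return c
def ray(c,p):
    K=np.array(c['camera_matrix']);E=np.array(c['extrinsics'])
    d=np.linalg.inv(K)@[p[0],p[1],1]; d=E[:3,:3]@[d[0],-d[1],-d[2]]; return E[:3,3],d
def onz(c,p,z):
    o,d=ray(c,p); return o+d*(z-o[2])/d[2]
def proj(c,P):
    K=np.array(c['camera_matrix']);E=np.array(c['extrinsics'])
    q=E[:3,:3].T@(np.array(P)-E[:3,3]); q=K@[q[0],-q[1],-q[2]]; return q[:2]/q[2]
def tri(c1,p1,c2,p2):
    o1,d1=ray(c1,p1);o2,d2=ray(c2,p2)
    t=np.linalg.lstsq(np.c_[d1,-d2],o2-o1,rcond=None)[0]
    a=o1+d1*t[0];b=o2+d2*t[1]; return (a+b)/2,np.linalg.norm(a-b)
E
python3 - <<'E'
from h import *
for n in('scene','top'):
    c=snap(n,'a')
    print(n,np.round(c['extrinsics'],3).tolist(),np.round(c['camera_matrix'],1).tolist())
    for l in ['lift','rod','rest','bowl_tray','bowl_blue','spice_jar','tongs','bottle']:
        print(l,[(round(d['confidence'],2),np.round(d['bbox']).tolist()) for d in imaging.recognise(l,n)[:4]])
    for l in ['pawl_finger','tray_mid','rod','rod_tip','rest_seat','rest','lift','bowl_tray']:
        print(l,[(round(d['confidence'],2),np.round(d['location'],1).tolist()) for d in imaging.spot_point(l,n)[:4]])
print(monitor.get_obs(),ctrl.finger_overhang)
E
```

```text
scene [[-0.832, -0.368, 0.415, 1.096], [0.555, -0.56, 0.616, 1.004], [0.005, 0.742, 0.67, 1.081], [0.0, 0.0, 0.0, 1.0]] [[450.2, 0.0, 280.2], [0.0, 450.2, 209.6], [0.0, 0.0, 1.0]]
lift [(0.95, [240.0, 180.0, 77.0, 126.0])]
rod [(0.69, [269.0, 176.0, 19.0, 12.0]), (0.6, [206.0, 157.0, 39.0, 21.0]), (0.58, [342.0, 212.0, 32.0, 32.0]), (0.55, [266.0, 140.0, 6.0, 21.0])]
rest [(0.56, [217.0, 158.0, 29.0, 23.0])]
bowl_tray [(0.67, [346.0, 247.0, 38.0, 32.0]), (0.58, [273.0, 228.0, 24.0, 25.0]), (0.56, [386.0, 284.0, 40.0, 33.0])]
bowl_blue [(0.49, [270.0, 174.0, 18.0, 15.0])]
spice_jar [(0.56, [298.0, 194.0, 14.0, 24.0]), (0.32, [273.0, 227.0, 23.0, 25.0])]
tongs [(0.74, [181.0, 190.0, 38.0, 9.0]), (0.5, [237.0, 182.0, 81.0, 125.0])]
bottle [(0.97, [155.0, 168.0, 16.0, 39.0]), (0.44, [267.0, 177.0, 22.0, 14.0])]
pawl_finger [(0.91, [252.2, 191.0]), (0.74, [265.2, 242.0]), (0.24, [231.7, 164.1])]
tray_mid [(0.9, [279.8, 243.8]), (0.45, [165.9, 200.6])]
rod [(0.63, [362.3, 220.6]), (0.56, [230.4, 163.2]), (0.36, [267.7, 152.5]), (0.28, [186.3, 191.2])]
rod_tip [(0.73, [208.2, 181.3]), (0.6,
[... 1415 characters left out ...]
.6]), (0.62, [173.8, 268.2]), (0.46, [222.2, 172.6])]
{'time_s': 1.7, 'qpos': array([-1.34961721e+00,  2.99876976e-01,  1.52098187e+00, -2.21139773e-05,
        1.32069992e+00, -6.65905826e-02]), 'joint_vel': array([-0.00130886,  0.00012767, -0.00168802, -0.00046278, -0.00141869,
       -0.0009824 ]), 'tau': array([ 4.75965874e-05, -5.31659710e+01, -3.52915299e+01,  7.08515570e-02,
        2.13355984e-02, -8.29121092e-06]), 'ee_pos': array([ 0.15609422, -0.52738183,  0.22246589]), 'eef_rot': array([ 0.94033129,  1.57075624, -1.91348619]), 'force': array([ 0.00894431, -0.34388663,  0.70377106]), 'moment': array([ 0.04021825,  0.00660296, -0.00979879]), 'grip_width': 0.09394768006865345} 0.017
```

View pics/a_top.png

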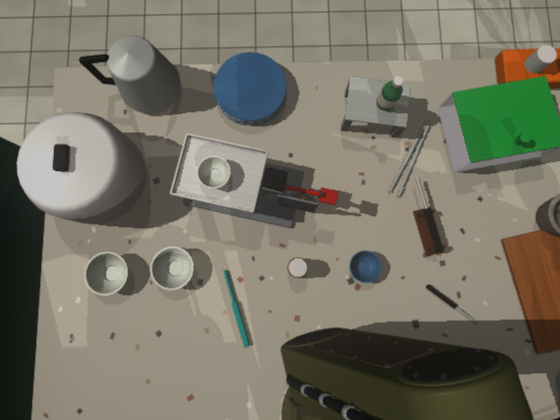

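View pics/a_scene.png

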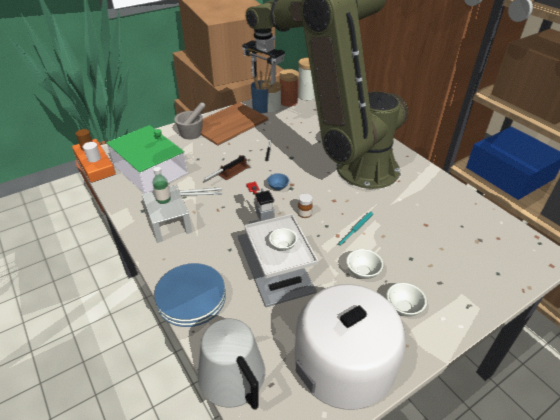

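```bash
python3 - <<'E'
import cv2
i=cv2.imread('pics/a_top.png'); cv2.imwrite('pics/a_t1.png',cv2.resize(i[110:260,300:460],None,fx=5,fy=4*1.25/1.25*1.0,interpolation=2)[:600,:800])
cv2.imwrite('pics/a_t2.png',cv2.resize(i[165:240,250:350],None,fx=8,fy=8,interpolation=2))
i=cv2.imread('pics/a_scene.png'); cv2.imwrite('pics/a_s1.png',cv2.resize(i[130:310,180:400],None,fx=3.5,fy=3.3,interpolation=2)[:600,:800])
E
```

```text
(no output)
```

View pics/a_t1.png

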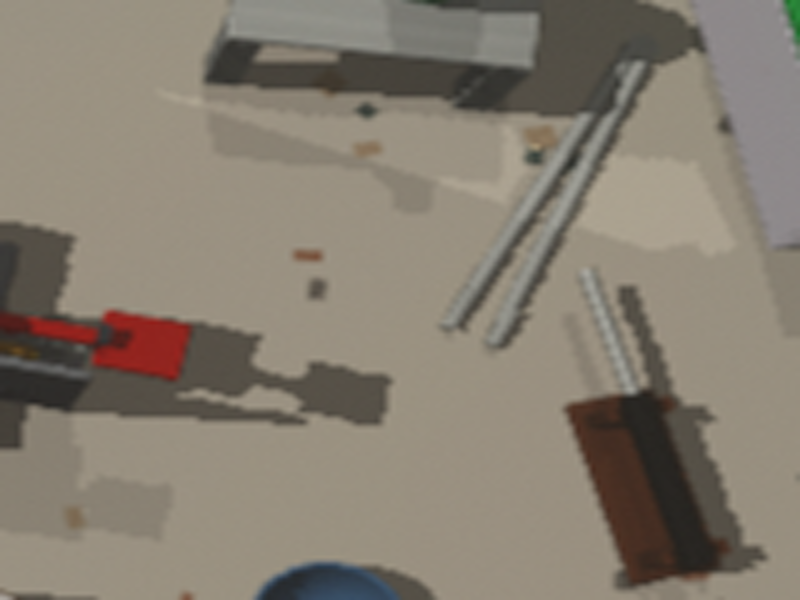

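View pics/a_t2.png

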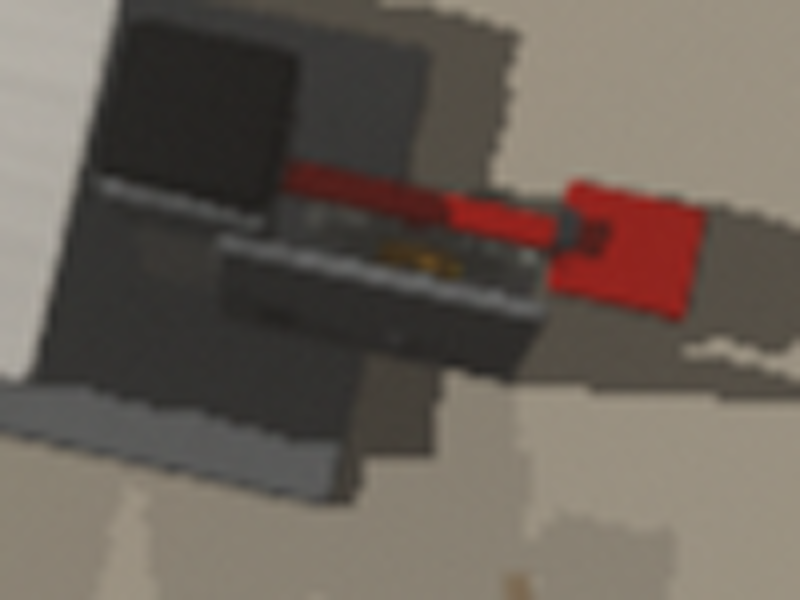

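View pics/a_s1.png

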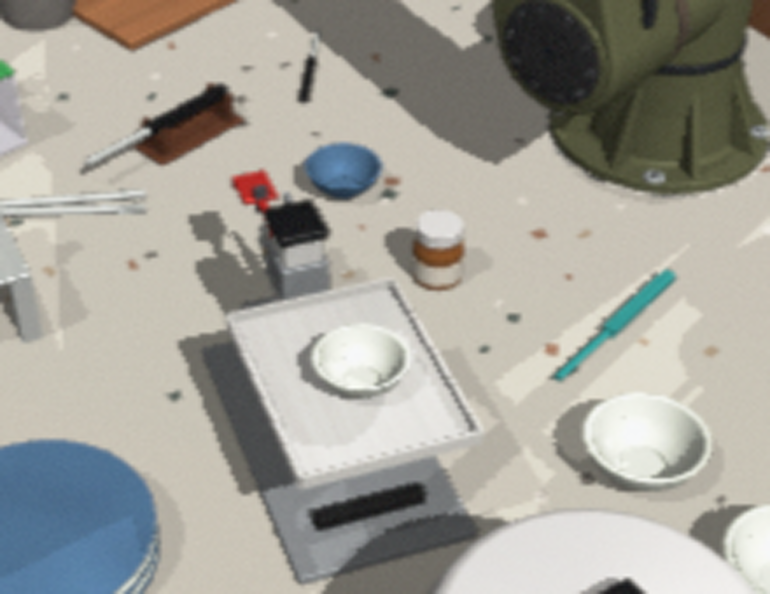

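The rod candidates in the top view are a black rod on the rest (~432,228), a smaller black one on the counter (~452,302) and a turquoise one (~237,310). The black rod on the rest is not turquoise and is the larger of the two black ones, and crop a_t1 confirms it lies in the wooden rest. The bowl on the tray (213,173) is the smallest of the three white bowls. Next I fit the poses.

```bash
cat > fit.py <<'E'
from h import *
from scipy.optimize import least_squares
C={n:(lambda f:dict(camera_matrix=f['K'],extrinsics=f['E']))(np.load(f'cal_{n}.npz')) for n in('scene','top')}
def R(a): return np.array([[np.cos(a),-np.sin(a),0],[np.sin(a),np.cos(a),0],[0,0,1]])
T=C['top']; S=C['scene']
t2=lambda x,y:(250+x/8-.5+1/16,165+y/8-.5+1/16)
mm=lambda *a:np.array(a)/1000
obs=[(T,t2(125,22),mm(18,20,209)),(T,t2(300,55),mm(18,-20,209)),(T,t2(272,208),mm(-18,-20,209)),(T,t2(100,180),mm(-18,20,209)),
(T,t2(220,240),mm(-24,-10,150)),(T,t2(547,312),mm(-24,-110,150))]
f=lambda p:np.concatenate([proj(c,R(p[2])@P+[p[0],p[1],0])-q for c,q,P in obs])
r=least_squares(f,[.4,0.1,-.2]); p=r.x; print('lift',p,np.round(r.fun.reshape(-1,2),1).tolist())
L=lambda *a:R(p[2])@mm(*a)+[p[0],p[1],0]
for P in [(0,-124,140),(0,95,135),(17,-150,148),(-17,-150,148),(17,-110,148),(-17,-110,148),(75,20,145),(-75,20,145),(75,220,145),(-75,220,145)]: print(P,np.round(L(*P),3),proj(T,L(*P)).round(1),proj(S,L(*P)).round(1))
red={}
for n in('top','scene'):
    i=cv2.imread(f'pics/a_{n}.png').astype(int); m=(i[:,:,2]>110)&(i[:,:,1]<60)&(i[:,:,0]<60)
    ys,xs=np.where(m); print(n,'red',xs.min(),xs.max(),ys.min(),ys.max()) if len(xs) else 0
# rod tip & axis
print('tip tri',tri(T,(418,177.9),S,(208.2,181.3)))
print('tip',onz(T,(418,177.9),.039),onz(S,(208.2,181.3),.039))
print('org',onz(T,(435.3,228.3),.039),onz(T,(432.7,232.6),.039),onz(S,(230.4,163.2),.039),onz(S,(233.1,163.1),.039))
for l,a,b in [('bowl_blue',(366,266),.036),('jar',(297,268),.075)]: print(l,onz(T,a,b))
i=cv2.imread('pics/a_top.png');cv2.imwrite('pics/b_t.png',cv2.resize(i[170:265,400:460],None,fx=6,fy=6,interpolation=2))
i=cv2.imread('pics/a_scene.png');cv2.imwrite('pics/b_s.png',cv2.resize(i[145:215,195:285],None,fx=8,fy=8,interpolation=2))
E
python3 fit.py
```

```text
lift [ 0.56045444  0.12550013 -0.2245494 ] [[2.0, 2.3], [-2.3, 1.6], [-2.0, -2.0], [1.8, -2.0], [-0.1, 0.4], [0.7, -0.3]]
(0, -124, 140) [0.533 0.005 0.14 ] [325.9 195.4] [252.6 188.9]
(0, 95, 135) [0.582 0.218 0.135] [236.2 177.9] [275.9 234.4]
(17, -150, 148) [ 0.544 -0.025  0.148] [338.3 190. ] [245.2 183.5]
(-17, -150, 148) [ 0.51  -0.017  0.148] [335.8 203.9] [255.  181.3]
(17, -110, 148) [0.553 0.014 0.148] [321.7 186.7] [248.9 190.8]
(-17, -110, 148) [0.519 0.022 0.148] [319.1 200.6] [258.8 188.4]
(75, 20, 145) [0.638 0.128 0.145] [273.  153.2] [243.8 221.7]
(-75, 20, 145) [0.492 0.162 0.145] [260.1 213.8] [290.1 210. ]
(75, 220, 145) [0.683 0.323 0.145] [192.  137.2] [266.  269.4]
(-75, 220, 145) [0.536 0.357 0.145] [177.2 197.1] [316.6 254.9]
top red 306 559 53 204
scene red 247 257 183 193
tip tri (array([ 0.58703009, -0.24993646,  0.03003445]), np.float64(0.015835698250883108))
tip [ 0.59142966 -0.25257196  0.039     ] [ 0.58706857 -0.23126981  0.039     ]
org [ 0.45665871 -0.28743086  0.039     ] [ 0.44566076 -0.27974649  0.039     ] [ 0.46330079 -0.28536354  0.039     ] [ 0.45418845 -0.2801696   0.039     ]
bowl_blue [ 0.36451974 -0.10230743  0.036     ]
jar [0.36389836 0.07625814 0.075     ]
```

```bash
echo
```

```text
(no output)
```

View pics/b_t.png

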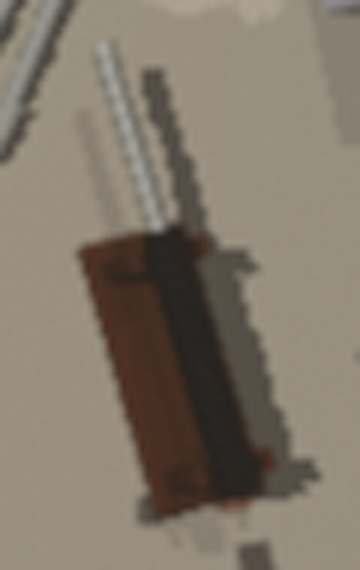

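View pics/b_s.png

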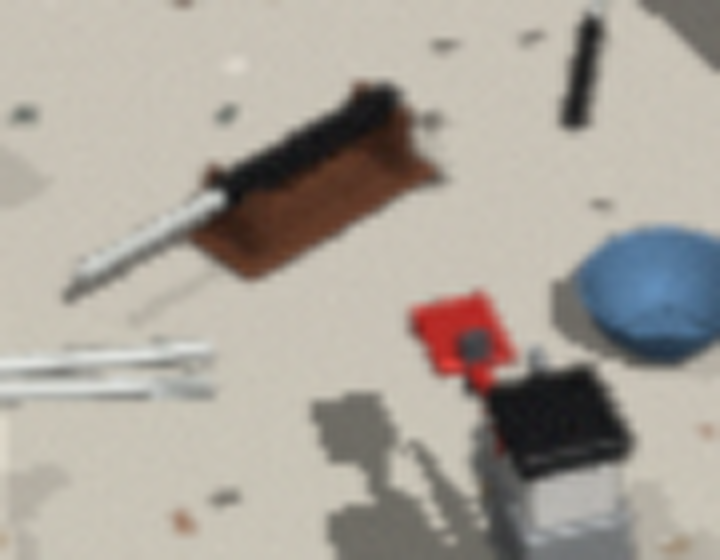

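```bash
cat >> fit.py <<'E'
print('----')
bt=lambda x,y:(400+x/6-.4,170+y/6-.4); bs=lambda x,y:(195+x/8-.4,145+y/8-.4)
o2=[(T,bt(165,237),mm(57.5,0,7)),(T,bt(238,495),mm(-57.5,0,7)),(T,bt(105,46),mm(142.5,0,2)),(S,bs(72,290),mm(142.5,0,0)),(S,bs(222,180),mm(57.5,0,7)),(S,bs(385,92),mm(-57.5,0,7))]
g=lambda p:np.concatenate([proj(c,R(p[2])@P+[p[0],p[1],p[3]])-q for c,q,P in o2])
r=least_squares(g,[.45,-.28,.2,.039]); print('rod',r.x,np.round(r.fun.reshape(-1,2),1).tolist())
q=r.x
for d in(0,25,30): print(d,R(q[2])@[d/1000,0,0]+[q[0],q[1],q[3]])
fin=[(17,-150),(17,-110),(-17,-150),(-17,-110)]
for n,a,b in [((17,-150),(706,210),(412,312)),((-17,-150),(685,320),(485,290)),((-17,-110),(552,290),(512,355)),((17,-110),(572,182),(435,372))]:
    print(n,tri(T,t2(*a),S,bs(*b)),L(n[0],n[1],148))
from scipy.spatial.transform import Rotation as Ro
o=monitor.get_obs(); M=Ro.from_euler('xyz',o['eef_rot']).as_matrix(); print(M.round(3), 'jaw yaw',np.arctan2(M[1,1],M[0,1]))
E
python3 fit.py | sed -n '/----/,$p'
```

```text
----
rod [ 0.45298459 -0.28096442  0.20863982  0.03518925] [[-0.0, -0.8], [0.5, -0.7], [0.2, 0.4], [1.0, -1.1], [-0.5, 1.4], [1.4, 0.0]]
0 [ 0.45298459 -0.28096442  0.03518925]
25 [ 0.47744243 -0.27578619  0.03518925]
30 [ 0.482334   -0.27475054  0.03518925]
(17, -150) (array([ 0.54142589, -0.02298671,  0.14783143]), np.float64(0.0007161069795896559)) [ 0.54362758 -0.02451939  0.148     ]
(-17, -150) (array([ 0.50923435, -0.01574041,  0.14987989]), np.float64(0.001486690367053551)) [ 0.51048117 -0.01694871  0.148     ]
(-17, -110) (array([0.51976609, 0.02261431, 0.14609702]), np.float64(0.0015963414841172136)) [0.51938785 0.02204707 0.148     ]
(17, -110) (array([0.55196798, 0.01548745, 0.14680323]), np.float64(0.0016549874629392624)) [0.55253427 0.01447639 0.148     ]
[[-0.     0.284 -0.959]
 [-0.    -0.959 -0.284]
 [-1.     0.     0.   ]] jaw yaw -1.2830211523065083
```

>>> move_arm([
  {"x": 0.8, "y": 0.63, "z": 0, "turn": -0.035},
  {"x": 0.8, "y": 0.63, "z": 0, "turn": -0.02},
  {"x": 0.8, "y": 0.63, "z": 0, "turn": -0.02},
  {"x": 0.8, "y": 0.63, "z": -0.2, "turn": 0},
  {"x": 0.8, "y": 0.63, "z": -0.2, "turn": 0},
], jaw=-1, squeeze=60)

```text
time_s: 2.33
ee_pos: [0.3593, -0.3666, 0.2026]
eef_rot: [1.976, 1.569, -0.965]
force: [0.0, -0.3, 0.0]
grip_width: 0.0941
```

>>> move_arm([
  {"x": 0.8, "y": 0.6, "z": -0.3, "turn": 0},
  {"x": 0.8, "y": 0.6, "z": -0.4, "turn": 0},
  {"x": 0.6, "y": 0.5, "z": -0.3, "turn": 0.008},
  {"x": 0.1, "y": 0.1, "z": 0, "turn": 0},
  {"x": 0, "y": 0, "z": 0, "turn": 0},
])

```text
time_s: 2.95
ee_pos: [0.4792, -0.2714, 0.1512]
eef_rot: [1.933, 1.568, -0.995]
force: [-0.5, -0.2, 0.2]
grip_width: 0.094
```

>>> move_arm([
  {"x": -0.05, "y": -0.09, "z": -0.5, "turn": -0.005},
  {"x": 0, "y": 0, "z": -0.5, "turn": 0},
  {"x": 0, "y": 0, "z": -0.3, "turn": 0},
  {"x": 0, "y": 0, "z": 0, "turn": 0},
  {"x": 0, "y": 0, "z": 0, "turn": 0},
])

```text
time_s: 3.58
ee_pos: [0.4749, -0.2806, 0.0883]
eef_rot: [2.149, 1.562, -0.79]
force: [0.4, -0.1, 0.0]
grip_width: 0.0941
```

```bash
python3 - <<'E'
from h import *
print(monitor.get_obs()['ee_pos'])
c=snap('scene','c'); cv2.imwrite('pics/c_s.png',cv2.resize(c['frame'][110:200,180:290],None,fx=7,fy=6.6,interpolation=2))
E
```

```text
[ 0.47487186 -0.28056476  0.08834848]
```

View pics/c_s.png

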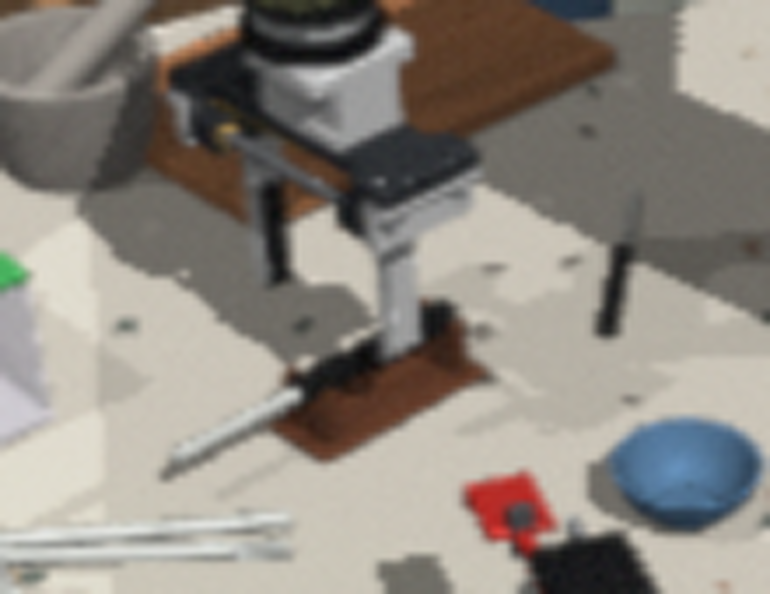

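>>> move_arm([
  {"x": 0.03, "y": 0.08, "z": -0.45, "turn": 0.005},
  {"x": 0, "y": 0, "z": -0.4, "turn": 0},
  {"x": 0, "y": 0, "z": -0.1, "turn": 0},
  {"x": 0, "y": 0, "z": 0, "turn": 0},
  {"x": 0, "y": 0, "z": 0, "turn": 0},
])

```text
time_s: 4.25
ee_pos: [0.4783, -0.2778, 0.0443]
eef_rot: [2.236, 1.555, -0.698]
force: [-0.5, -0.4, 0.3]
grip_width: 0.0942
```

>>> move_arm([
  {"x": -0.03, "y": 0.02, "z": -0.1, "turn": 0},
  {"x": 0, "y": 0, "z": -0.04, "turn": 0},
  {"x": 0, "y": 0, "z": 0, "turn": 0},
  {"x": 0, "y": 0, "z": 0, "turn": 0},
  {"x": 0, "y": 0, "z": 0, "turn": 0},
])

```text
time_s: 4.88
ee_pos: [0.4771, -0.277, 0.0379]
eef_rot: [2.245, 1.554, -0.689]
force: [-0.5, 0.0, -0.2]
grip_width: 0.094
```

```bash
cat > st.py <<'E'
from h import *
from scipy.spatial.transform import Rotation as Ro
o=monitor.get_obs(); M=Ro.from_euler('xyz',o['eef_rot']).as_matrix(); print(round(o['time_s'],2),o['ee_pos'].round(4),'finger dir',M[:,0].round(4),'jawyaw',round(np.arctan2(M[1,1],M[0,1]),4),'jaw z',M[2,1].round(4),'rodx z',M[2,2].round(4),o['force'].round(2),o['moment'].round(3))
E
python3 st.py
```

```text
4.88 [ 0.4771 -0.277   0.0379] finger dir [ 0.0131 -0.0108 -0.9999] jawyaw -1.3624 jaw z 0.0133 rodx z -0.0106 [-0.51  0.04 -0.24] [ 0.001 -0.001  0.068]
```

>>> move_arm([
  {"x": 0},
  {"x": 0},
  {"x": 0},
  {"x": 0},
  {"x": 0},
], jaw=1, squeeze=60)

```text
invalid input at $.rows[0]: expected keys x, y, z, turn
```

>>> move_arm([
  {"x": 0, "y": 0, "z": 0, "turn": 0},
  {"x": 0, "y": 0, "z": 0, "turn": 0},
  {"x": 0, "y": 0, "z": 0, "turn": 0},
  {"x": 0, "y": 0, "z": 0, "turn": 0},
  {"x": 0, "y": 0, "z": 0, "turn": 0},
], jaw=1, squeeze=60)

```text
time_s: 5.5
ee_pos: [0.4771, -0.277, 0.038]
eef_rot: [2.245, 1.554, -0.688]
force: [-0.1, -0.2, -0.4]
grip_width: 0.0474
```

```bash
python3 st.py; python3 - <<'E'
from h import *
c=snap('scene','d'); cv2.imwrite('pics/d_s.png',cv2.resize(c['frame'][110:200,180:290],None,fx=7,fy=6.6,interpolation=2))
E
```

```text
5.5 [ 0.4771 -0.277   0.038 ] finger dir [ 0.0132 -0.0109 -0.9999] jawyaw -1.3625 jaw z 0.0134 rodx z -0.0107 [-0.14 -0.18 -0.42] [ 0.034  0.005 -0.011]
```

View pics/d_s.png

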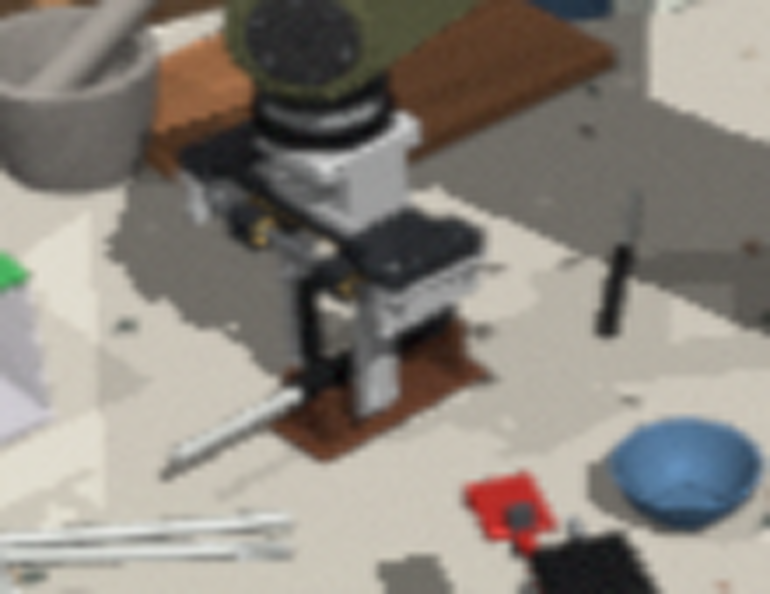

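The jaws are closing on both sides of the handle, between the two supports. I'll let them finish.

>>> move_arm([
  {"x": 0, "y": 0, "z": 0, "turn": 0},
  {"x": 0, "y": 0, "z": 0, "turn": 0},
  {"x": 0, "y": 0, "z": 0, "turn": 0},
  {"x": 0, "y": 0, "z": 0, "turn": 0},
  {"x": 0, "y": 0, "z": 0, "turn": 0},
])

```text
time_s: 6.18
ee_pos: [0.4771, -0.277, 0.038]
eef_rot: [2.246, 1.554, -0.687]
force: [-0.8, 0.4, -0.1]
grip_width: 0.013
```

```bash
python3 st.py
```

```text
6.17 [ 0.4771 -0.277   0.038 ] finger dir [ 0.0132 -0.0108 -0.9999] jawyaw -1.3625 jaw z 0.0134 rodx z -0.0107 [-0.78  0.39 -0.1 ] [ 0.033 -0.007 -0.003]
```

>>> move_arm([
  {"x": 0, "y": 0, "z": 0.2, "turn": 0},
  {"x": 0, "y": 0, "z": 0.5, "turn": 0},
  {"x": 0, "y": 0, "z": 0.5, "turn": 0},
  {"x": -0.2, "y": 0, "z": 0.3, "turn": -0.14},
  {"x": -0.4, "y": 0.1, "z": 0, "turn": -0.14},
])

```text
time_s: 6.8
ee_pos: [0.4469, -0.2719, 0.1176]
eef_rot: [2.304, 1.553, -0.93]
force: [1.4, -0.2, -1.1]
grip_width: 0.0134
```

```bash
python3 st.py; python3 - <<'E'
from h import *
c=snap('scene','e'); cv2.imwrite('pics/e_s.png',cv2.resize(c['frame'][90:210,180:320],None,fx=5.5,fy=5,interpolation=2))
E
```

```text
6.8 [ 0.4469 -0.2719  0.1176] finger dir [ 0.0105 -0.0141 -0.9998] jawyaw -1.6626 jaw z 0.0131 rodx z -0.0118 [ 1.41 -0.18 -1.1 ] [ 0.016  0.033 -0.022]
```

View pics/e_s.png

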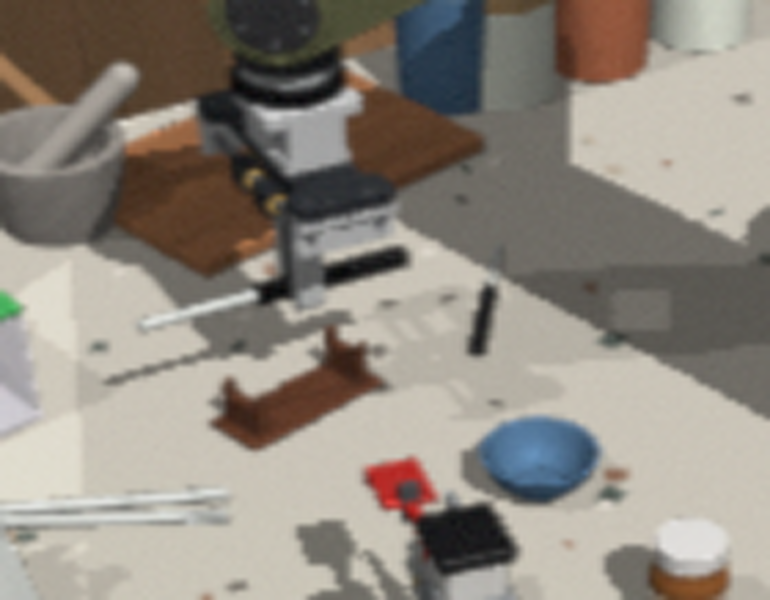

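>>> move_arm([
  {"x": -0.7, "y": 0.3, "z": 0, "turn": -0.1},
  {"x": -0.7, "y": 0.5, "z": 0, "turn": -0.02},
  {"x": -0.2, "y": 0.9, "z": 0, "turn": 0},
  {"x": 0, "y": 0.9, "z": 0, "turn": 0},
  {"x": 0, "y": 0.9, "z": 0, "turn": 0},
])

```text
time_s: 7.48
ee_pos: [0.3627, -0.0938, 0.1192]
eef_rot: [2.357, 1.552, -1.009]
force: [1.1, -0.6, -0.9]
grip_width: 0.0135
```

```bash
python3 st.py
```

```text
7.47 [ 0.3627 -0.0938  0.1192] finger dir [ 0.0099 -0.0157 -0.9998] jawyaw -1.7959 jaw z 0.0131 rodx z -0.0132 [ 1.1  -0.57 -0.93] [ 0.022  0.028 -0.013]
```

>>> move_arm([
  {"x": 0, "y": 0.8, "z": -0.05, "turn": 0},
  {"x": 0, "y": 0.8, "z": -0.05, "turn": 0},
  {"x": 0, "y": 0.6, "z": 0, "turn": 0},
  {"x": 0, "y": 0.3, "z": 0, "turn": 0},
  {"x": 0, "y": 0, "z": 0, "turn": 0},
])

```text
time_s: 8.1
ee_pos: [0.3634, 0.0375, 0.1168]
eef_rot: [2.507, 1.55, -0.846]
force: [-0.1, -0.5, -1.1]
grip_width: 0.0135
```

```bash
python3 st.py; python3 - <<'E'
from h import *
for n in('scene','top'):
    c=snap(n,'f'); 
    f=c['frame'][110:220,190:330] if n=='scene' else c['frame'][150:300,230:400]
    cv2.imwrite(f'pics/f_{n}c.png',cv2.resize(f,None,fx=5,fy=5,interpolation=2)[:600,:800])
E
```

```text
8.1 [0.3634 0.0375 0.1168] finger dir [ 0.0139 -0.0157 -0.9998] jawyaw -1.7821 jaw z 0.0125 rodx z -0.0169 [-0.06 -0.47 -1.05] [0.008 0.049 0.031]
```

View pics/f_scenec.png

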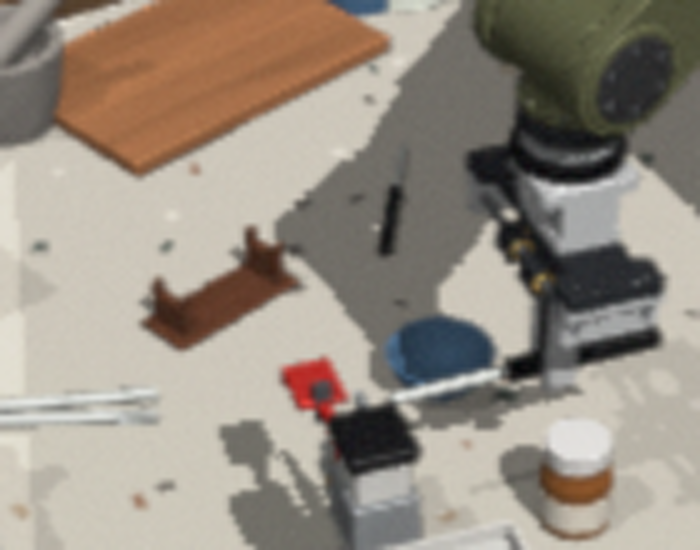

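View pics/f_topc.png

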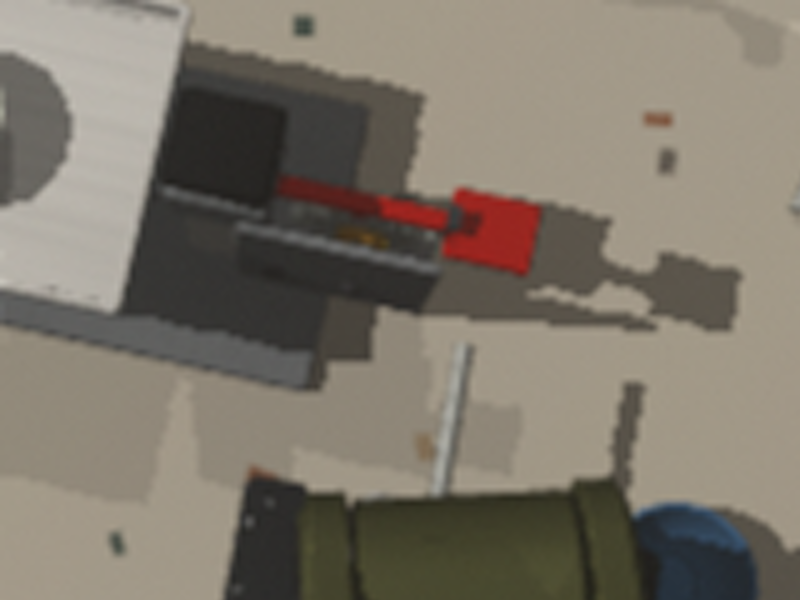

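```bash
python3 - <<'E'
from h import *
f=np.load('cal_top.npz');T=dict(camera_matrix=f['K'],extrinsics=f['E'])
a=onz(T,(230+466/5-.4,150+347/5-.4),.119); b=onz(T,(230+440/5-.4,150+493/5-.4),.118)
p=np.array([.5605,.1255]);y=-.2245;c,s=np.cos(y),np.sin(y)
inv=lambda v:np.array([[c,s],[-s,c]])@(v[:2]-p)
print(a,b,'yaw',np.arctan2(*(a-b)[[1,0]]),'lift',inv(a),inv(b),'tcp',inv(np.array([.3634,.0375])))
print('rod tip->tcp',np.linalg.norm(a[:2]-[.3634,.0375]))
E
```

```text
[0.4788567  0.01210614 0.119     ] [0.40921611 0.0272119  0.118     ] yaw -0.2136013255772669 lift [-0.05435088 -0.12872365] [-0.12560671 -0.12950027] tcp [-0.17256342 -0.12966988]
rod tip->tcp 0.1182163229226832
```

>>> move_arm([
  {"x": 0, "y": 0.03, "z": -0.08, "turn": -0.012},
  {"x": 0.35, "y": -0.08, "z": 0, "turn": 0},
  {"x": 0.4, "y": -0.09, "z": 0, "turn": 0},
  {"x": 0.4, "y": -0.09, "z": 0, "turn": 0},
  {"x": 0, "y": 0, "z": 0, "turn": 0},
])

```text
time_s: 8.82
ee_pos: [0.4223, 0.022, 0.1116]
eef_rot: [2.46, 1.55, -0.914]
force: [-0.0, 0.2, -1.2]
grip_width: 0.013
```

```bash
cat >> st.py <<'E'
p=np.array([.5605,.1255]);y=-.2245;c,s=np.cos(y),np.sin(y)
print('lift frame tcp',(np.array([[c,s],[-s,c]])@(o['ee_pos'][:2]-p)).round(4))
E
python3 st.py
```

```text
8.82 [0.4223 0.022  0.1116] finger dir [ 0.0125 -0.0162 -0.9998] jawyaw -1.8027 jaw z 0.0129 rodx z -0.0159 [-0.03  0.19 -1.18] [ 0.082  0.008 -0.044]
lift frame tcp [-0.1117 -0.1317]
```

>>> move_arm([
  {"x": 0.02, "y": 0.08, "z": 0, "turn": 0.007},
  {"x": 0.3, "y": -0.06, "z": 0, "turn": 0},
  {"x": 0.3, "y": -0.07, "z": 0, "turn": 0},
  {"x": 0.1, "y": -0.03, "z": 0, "turn": 0},
  {"x": 0, "y": 0, "z": 0, "turn": 0},
])

```text
time_s: 9.45
ee_pos: [0.4593, 0.0178, 0.1114]
eef_rot: [2.445, 1.551, -0.921]
force: [0.0, -0.2, -1.4]
grip_width: 0.0136
```

```bash
python3 st.py; python3 - <<'E'
from h import *
for n in('scene','top'):
    c=snap(n,'g'); 
    f=c['frame'][130:230,200:330] if n=='scene' else c['frame'][150:250,250:390]
    cv2.imwrite(f'pics/g_{n}c.png',cv2.resize(f,None,fx=5.5,fy=5.5,interpolation=2)[:600,:800])
E
```

```text
9.45 [0.4593 0.0178 0.1114] finger dir [ 0.0122 -0.0161 -0.9998] jawyaw -1.7952 jaw z 0.013 rodx z -0.0155 [ 0.03 -0.22 -1.42] [ 0.083  0.04  -0.027]
lift frame tcp [-0.0747 -0.1276]
```

View pics/g_scenec.png

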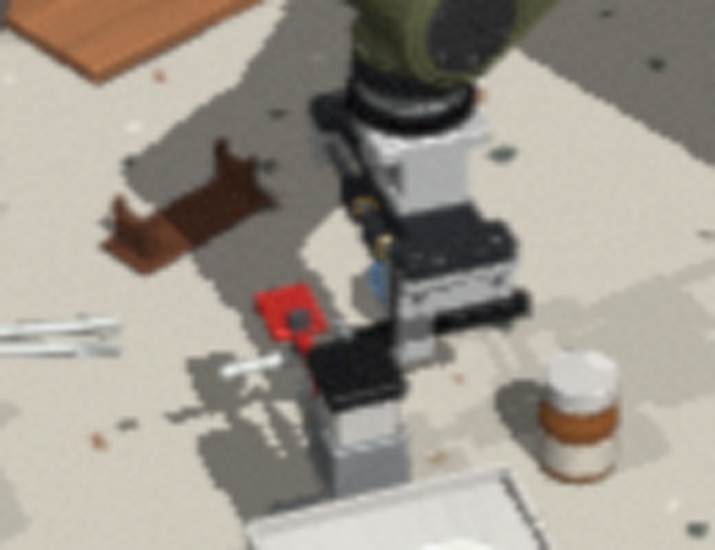

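View pics/g_topc.png

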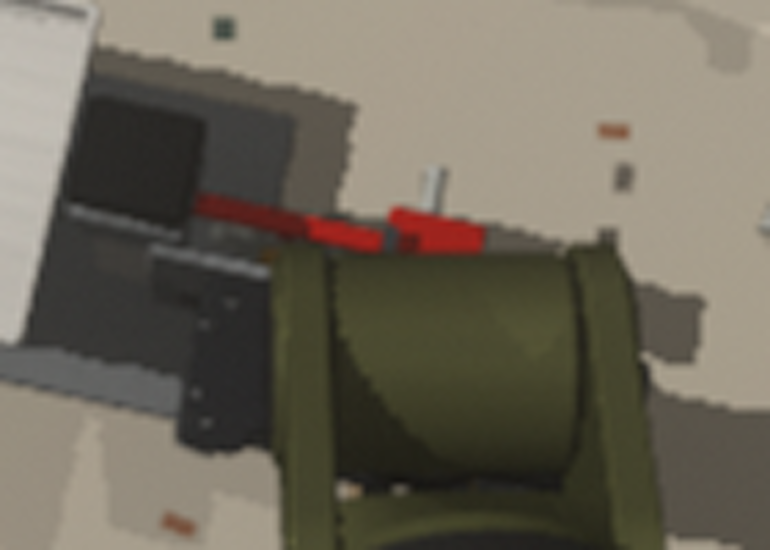

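>>> move_arm([
  {"x": 0, "y": 0, "z": 0.05, "turn": 0},
  {"x": 0, "y": 0, "z": 0.05, "turn": 0},
  {"x": 0, "y": 0, "z": 0.05, "turn": 0},
  {"x": 0, "y": 0, "z": 0.05, "turn": 0},
  {"x": 0, "y": 0, "z": 0, "turn": 0},
])

```text
time_s: 10.18
ee_pos: [0.4585, 0.0181, 0.1226]
eef_rot: [2.465, 1.55, -0.9]
force: [-0.8, 0.4, -0.4]
grip_width: 0.0134
```

```bash
python3 st.py
```

```text
10.18 [0.4585 0.0181 0.1226] finger dir [ 0.0128 -0.0161 -0.9998] jawyaw -1.7949 jaw z 0.0129 rodx z -0.016 [-0.85  0.44 -0.39] [0.084 0.042 0.046]
lift frame tcp [-0.0755 -0.1275]
```

>>> move_arm([
  {"x": 0, "y": 0, "z": 0.02, "turn": 0},
  {"x": 0, "y": 0, "z": 0.02, "turn": 0},
  {"x": 0, "y": 0, "z": 0.02, "turn": 0},
  {"x": 0, "y": 0, "z": 0.02, "turn": 0},
  {"x": 0, "y": 0, "z": 0, "turn": 0},
])

```text
time_s: 10.8
ee_pos: [0.4584, 0.0181, 0.1267]
eef_rot: [2.453, 1.55, -0.913]
force: [0.8, 0.3, -0.6]
grip_width: 0.0138
```

```bash
python3 st.py
```

```text
10.8 [0.4584 0.0181 0.1267] finger dir [ 0.0125 -0.0161 -0.9998] jawyaw -1.7948 jaw z 0.0129 rodx z -0.0157 [ 0.76  0.31 -0.63] [ 0.091  0.109 -0.016]
lift frame tcp [-0.0756 -0.1275]
```

>>> move_arm([
  {"x": 0, "y": 0, "z": 0.02, "turn": 0},
  {"x": 0, "y": 0, "z": 0.02, "turn": 0},
  {"x": 0, "y": 0, "z": 0.02, "turn": 0},
  {"x": 0, "y": 0, "z": 0, "turn": 0},
  {"x": 0, "y": 0, "z": 0, "turn": 0},
])

```text
time_s: 11.42
ee_pos: [0.4584, 0.0181, 0.1299]
eef_rot: [2.453, 1.55, -0.913]
force: [-0.1, 0.1, -1.0]
grip_width: 0.0133
```

```bash
python3 st.py
```

```text
11.43 [0.4584 0.0181 0.1299] finger dir [ 0.0124 -0.0161 -0.9998] jawyaw -1.7948 jaw z 0.0129 rodx z -0.0157 [-0.1   0.07 -1.01] [ 0.033  0.052 -0.031]
lift frame tcp [-0.0756 -0.1275]
```

>>> move_arm([
  {"x": 0, "y": 0, "z": 0.02, "turn": 0},
  {"x": 0, "y": 0, "z": 0.02, "turn": 0},
  {"x": 0, "y": 0, "z": 0.02, "turn": 0},
  {"x": 0, "y": 0, "z": 0, "turn": 0},
  {"x": 0, "y": 0, "z": 0, "turn": 0},
])

```text
time_s: 12.05
ee_pos: [0.4584, 0.0181, 0.1331]
eef_rot: [2.452, 1.55, -0.913]
force: [-0.5, -0.5, -0.5]
grip_width: 0.0139
```

```bash
python3 st.py
```

```text
12.05 [0.4584 0.0181 0.1331] finger dir [ 0.0124 -0.0161 -0.9998] jawyaw -1.7948 jaw z 0.0129 rodx z -0.0157 [-0.52 -0.5  -0.45] [0.049 0.035 0.027]
lift frame tcp [-0.0756 -0.1275]
```

>>> move_arm([
  {"x": 0, "y": 0, "z": 0.02, "turn": 0},
  {"x": 0, "y": 0, "z": 0.02, "turn": 0},
  {"x": 0, "y": 0, "z": 0.01, "turn": 0},
  {"x": 0, "y": 0, "z": 0, "turn": 0},
  {"x": 0, "y": 0, "z": 0, "turn": 0},
])

```text
time_s: 12.68
ee_pos: [0.4584, 0.0181, 0.1357]
eef_rot: [2.449, 1.551, -0.917]
force: [-0.6, 0.1, -1.0]
grip_width: 0.0134
```

```bash
python3 st.py
```

```text
12.68 [0.4584 0.0181 0.1357] finger dir [ 0.0123 -0.0161 -0.9998] jawyaw -1.7948 jaw z 0.0129 rodx z -0.0156 [-0.61  0.07 -0.99] [0.101 0.032 0.034]
lift frame tcp [-0.0757 -0.1275]
```

>>> move_arm([
  {"x": 0, "y": 0, "z": 0.02, "turn": 0},
  {"x": 0, "y": 0, "z": 0.02, "turn": 0},
  {"x": 0, "y": 0, "z": 0.01, "turn": 0},
  {"x": 0, "y": 0, "z": 0, "turn": 0},
  {"x": 0, "y": 0, "z": 0, "turn": 0},
])

```text
time_s: 13.3
ee_pos: [0.4581, 0.0181, 0.1378]
eef_rot: [2.405, 1.551, -0.961]
force: [0.6, -0.0, -3.1]
grip_width: 0.0137
```

```bash
python3 st.py; python3 - <<'E'
from h import *
for n in('scene','top'):
    c=snap(n,'i'); 
    f=c['frame'][160:220,220:300] if n=='scene' else c['frame'][150:250,250:390]
    cv2.imwrite(f'pics/i_{n}c.png',cv2.resize(f,None,fx=8,fy=8,interpolation=2)[:600,:800])
E
```

```text
13.3 [0.4581 0.0181 0.1378] finger dir [ 0.0112 -0.016  -0.9998] jawyaw -1.7948 jaw z 0.0131 rodx z -0.0144 [ 0.56 -0.03 -3.13] [0.136 0.018 0.036]
lift frame tcp [-0.076  -0.1275]
```

View pics/i_scenec.png

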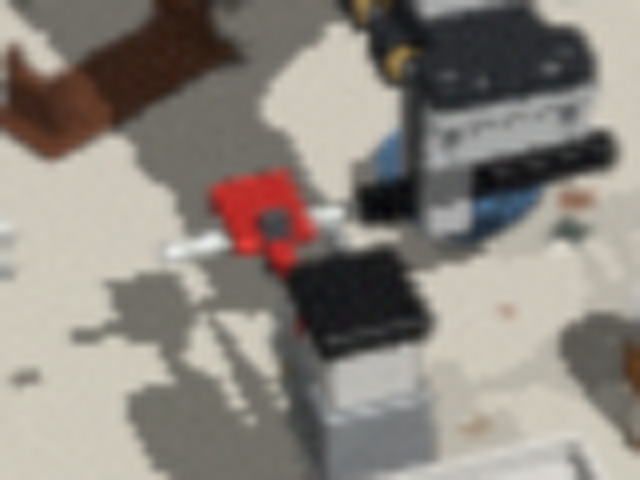

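>>> move_arm([
  {"x": 0, "y": 0, "z": 0.02, "turn": 0},
  {"x": 0, "y": 0, "z": 0.02, "turn": 0},
  {"x": 0, "y": 0, "z": 0.02, "turn": 0},
  {"x": 0, "y": 0, "z": 0.02, "turn": 0},
  {"x": 0, "y": 0, "z": 0, "turn": 0},
])

```text
time_s: 14.02
ee_pos: [0.458, 0.0182, 0.1421]
eef_rot: [2.409, 1.551, -0.957]
force: [1.2, 0.1, -4.9]
grip_width: 0.0133
```

```bash
python3 st.py
```

```text
14.03 [0.458  0.0182 0.1421] finger dir [ 0.0111 -0.0158 -0.9998] jawyaw -1.7947 jaw z 0.0129 rodx z -0.0144 [ 1.17  0.13 -4.87] [ 0.193 -0.01   0.091]
lift frame tcp [-0.076  -0.1274]
```

>>> move_arm([
  {"x": 0, "y": 0, "z": 0.02, "turn": 0},
  {"x": 0, "y": 0, "z": 0.02, "turn": 0},
  {"x": 0, "y": 0, "z": 0.02, "turn": 0},
  {"x": 0, "y": 0, "z": 0, "turn": 0},
  {"x": 0, "y": 0, "z": 0, "turn": 0},
])

```text
time_s: 14.65
ee_pos: [0.458, 0.0183, 0.1452]
eef_rot: [2.405, 1.552, -0.96]
force: [1.4, 0.6, -5.4]
grip_width: 0.0136
```

```bash
python3 st.py; python3 - <<'E'
from h import *
for n in('scene','top'):
    c=snap(n,'j'); 
    f=c['frame'][160:220,220:300] if n=='scene' else c['frame'][150:250,250:390]
    cv2.imwrite(f'pics/j_{n}c.png',cv2.resize(f,None,fx=8,fy=8,interpolation=2)[:600,:800])
E
```

```text
14.65 [0.458  0.0183 0.1452] finger dir [ 0.011  -0.0157 -0.9998] jawyaw -1.7946 jaw z 0.0128 rodx z -0.0142 [ 1.44  0.62 -5.4 ] [0.271 0.007 0.118]
lift frame tcp [-0.0761 -0.1273]
```

View pics/j_scenec.png

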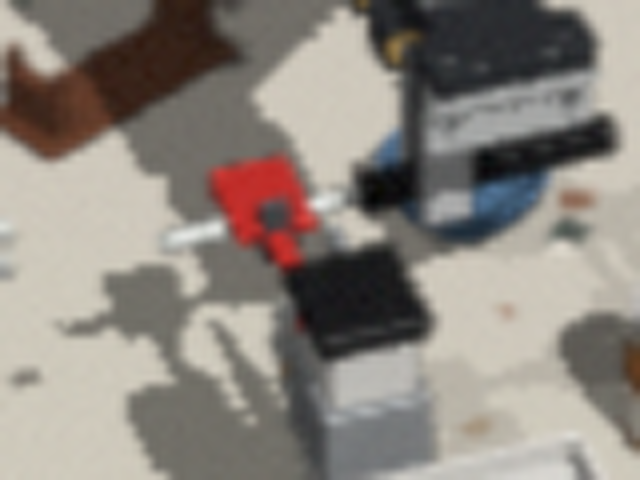

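>>> move_arm([
  {"x": 0, "y": 0, "z": 0.02, "turn": 0},
  {"x": 0, "y": 0, "z": 0.02, "turn": 0},
  {"x": 0, "y": 0, "z": 0.01, "turn": 0},
  {"x": 0, "y": 0, "z": 0, "turn": 0},
  {"x": 0, "y": 0, "z": 0, "turn": 0},
])

```text
time_s: 15.38
ee_pos: [0.4579, 0.0183, 0.1478]
eef_rot: [2.392, 1.552, -0.974]
force: [1.5, 0.7, -5.6]
grip_width: 0.0135
```

```bash
python3 st.py
```

```text
15.38 [0.4579 0.0183 0.1478] finger dir [ 0.0106 -0.0156 -0.9998] jawyaw -1.7945 jaw z 0.0129 rodx z -0.0138 [ 1.5   0.69 -5.61] [0.237 0.05  0.116]
lift frame tcp [-0.0762 -0.1273]
```

>>> move_arm([
  {"x": 0, "y": 0, "z": 0.01, "turn": 0},
  {"x": 0, "y": 0, "z": 0.01, "turn": 0},
  {"x": 0, "y": 0, "z": 0.01, "turn": 0},
  {"x": 0, "y": 0, "z": 0, "turn": 0},
  {"x": 0, "y": 0, "z": 0, "turn": 0},
])

```text
time_s: 16.0
ee_pos: [0.4578, 0.0182, 0.1495]
eef_rot: [2.388, 1.552, -0.977]
force: [0.0, 0.2, -5.8]
grip_width: 0.0133
```

```bash
python3 st.py; python3 - <<'E'
from h import *
c=snap('scene','k'); cv2.imwrite('pics/k.png',cv2.resize(c['frame'][160:320,220:330],None,fx=4,fy=3.7,interpolation=2))
E
```

```text
16.0 [0.4578 0.0182 0.1495] finger dir [ 0.0106 -0.0157 -0.9998] jawyaw -1.7947 jaw z 0.013 rodx z -0.0138 [ 0.01  0.18 -5.77] [ 0.155  0.204 -0.021]
lift frame tcp [-0.0762 -0.1274]
```

View pics/k.png

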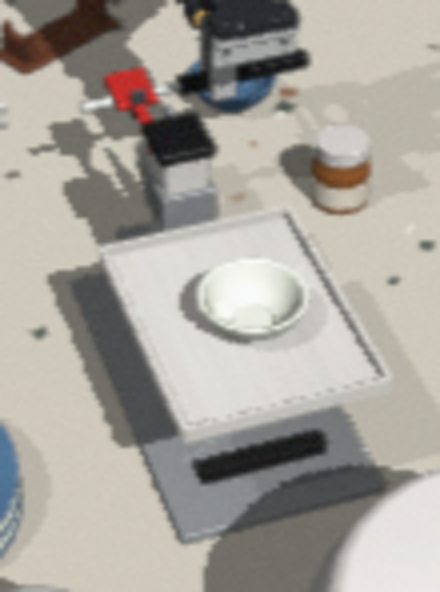

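>>> move_arm([
  {"x": 0, "y": 0, "z": 0.01, "turn": 0},
  {"x": 0, "y": 0, "z": 0.01, "turn": 0},
  {"x": 0, "y": 0, "z": 0, "turn": 0},
  {"x": 0, "y": 0, "z": 0, "turn": 0},
  {"x": 0, "y": 0, "z": 0, "turn": 0},
])

```text
time_s: 16.68
ee_pos: [0.4577, 0.0183, 0.1504]
eef_rot: [2.373, 1.552, -0.992]
force: [1.5, 0.3, -5.0]
grip_width: 0.0133
```

```bash
python3 st.py; python3 - <<'E'
from h import *
c=snap('scene','l'); print(imaging.spot_point('tray_mid','scene')[:1]); cv2.imwrite('pics/l.png',cv2.resize(c['frame'][160:320,220:330],None,fx=4,fy=3.7,interpolation=2))
E
```

```text
16.68 [0.4577 0.0183 0.1504] finger dir [ 0.0102 -0.0156 -0.9998] jawyaw -1.7947 jaw z 0.0129 rodx z -0.0134 [ 1.51  0.3  -5.05] [0.265 0.068 0.085]
lift frame tcp [-0.0763 -0.1274]
[{'location': [279.1, 251.5], 'confidence': 0.87}]
```

View pics/l.png

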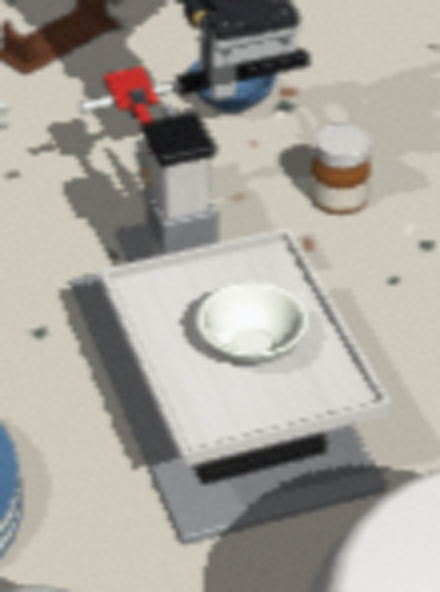

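The tray is sinking: its far edge has dropped from row ~437 to ~455 in the crop. I'll hold this height.

>>> move_arm([
  {"x": 0, "y": 0, "z": 0.005, "turn": 0},
  {"x": 0, "y": 0, "z": 0, "turn": 0},
  {"x": 0, "y": 0, "z": 0, "turn": 0},
  {"x": 0, "y": 0, "z": 0, "turn": 0},
  {"x": 0, "y": 0, "z": 0, "turn": 0},
])

```text
time_s: 17.4
ee_pos: [0.4577, 0.0183, 0.1507]
eef_rot: [2.376, 1.552, -0.99]
force: [1.6, 0.9, -4.4]
grip_width: 0.0128
```

```bash
python3 st.py; python3 - <<'E'
from h import *
c=snap('scene','m'); print(imaging.spot_point('tray_mid','scene')[:1]); cv2.imwrite('pics/m.png',cv2.resize(c['frame'][160:320,220:330],None,fx=4,fy=3.7,interpolation=2))
E
```

```text
17.4 [0.4577 0.0183 0.1507] finger dir [ 0.0102 -0.0156 -0.9998] jawyaw -1.7946 jaw z 0.0129 rodx z -0.0134 [ 1.65  0.95 -4.4 ] [0.257 0.073 0.079]
lift frame tcp [-0.0763 -0.1274]
[{'location': [278.6, 256.8], 'confidence': 0.7}]
```

View pics/m.png

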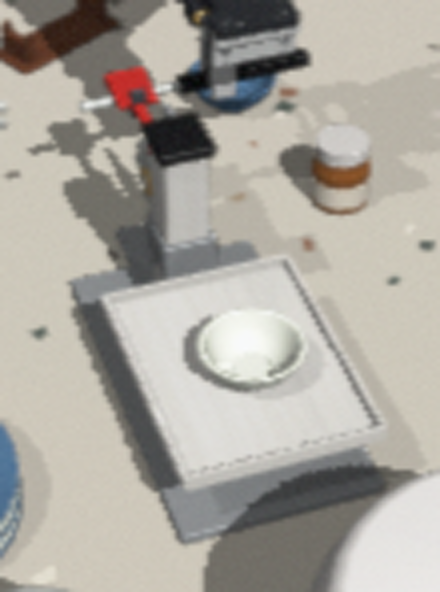

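Still sinking smoothly, at about 3.5 N, so I keep holding.

>>> move_arm([
  {"x": 0, "y": 0, "z": 0.002, "turn": 0},
  {"x": 0, "y": 0, "z": 0, "turn": 0},
  {"x": 0, "y": 0, "z": 0, "turn": 0},
  {"x": 0, "y": 0, "z": 0, "turn": 0},
  {"x": 0, "y": 0, "z": 0, "turn": 0},
])

```text
time_s: 18.12
ee_pos: [0.4577, 0.0183, 0.1508]
eef_rot: [2.374, 1.552, -0.991]
force: [-0.0, 1.7, -5.1]
grip_width: 0.0133
```

>>> move_arm([
  {"x": 0, "y": 0, "z": 0, "turn": 0},
  {"x": 0, "y": 0, "z": 0, "turn": 0},
  {"x": 0, "y": 0, "z": 0, "turn": 0},
  {"x": 0, "y": 0, "z": 0, "turn": 0},
  {"x": 0, "y": 0, "z": 0, "turn": 0},
])

```text
time_s: 18.75
ee_pos: [0.4577, 0.0183, 0.1508]
eef_rot: [2.374, 1.552, -0.991]
force: [1.2, 1.0, -4.8]
grip_width: 0.0132
```

```bash
python3 st.py; python3 - <<'E'
from h import *
c=snap('scene','n'); print(imaging.spot_point('tray_mid','scene')[:1]); cv2.imwrite('pics/n.png',cv2.resize(c['frame'][160:320,220:330],None,fx=4,fy=3.7,interpolation=2))
E
```

```text
18.75 [0.4577 0.0183 0.1508] finger dir [ 0.0102 -0.0156 -0.9998] jawyaw -1.7946 jaw z 0.0129 rodx z -0.0134 [ 1.17  1.03 -4.75] [0.293 0.06  0.089]
lift frame tcp [-0.0763 -0.1274]
[{'location': [279.3, 267.3], 'confidence': 0.78}]
```

View pics/n.png

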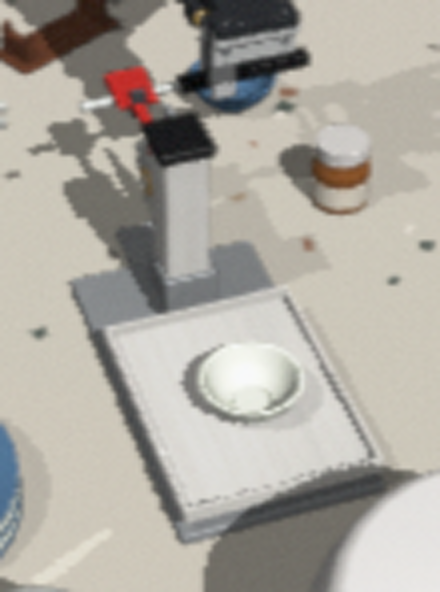

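>>> move_arm([
  {"x": 0, "y": 0, "z": 0, "turn": 0},
  {"x": 0, "y": 0, "z": 0, "turn": 0},
  {"x": 0, "y": 0, "z": 0, "turn": 0},
  {"x": 0, "y": 0, "z": 0, "turn": 0},
  {"x": 0, "y": 0, "z": 0, "turn": 0},
])

```text
time_s: 19.48
ee_pos: [0.4577, 0.0183, 0.1507]
eef_rot: [2.373, 1.552, -0.992]
force: [1.2, 0.4, -4.9]
grip_width: 0.0136
```

>>> move_arm([
  {"x": 0, "y": 0, "z": 0.002, "turn": 0},
  {"x": 0, "y": 0, "z": 0, "turn": 0},
  {"x": 0, "y": 0, "z": 0, "turn": 0},
  {"x": 0, "y": 0, "z": 0, "turn": 0},
  {"x": 0, "y": 0, "z": 0, "turn": 0},
])

```text
time_s: 20.1
ee_pos: [0.4577, 0.0183, 0.1509]
eef_rot: [2.374, 1.552, -0.992]
force: [1.3, 0.3, -4.3]
grip_width: 0.0133
```

```bash
python3 st.py; python3 - <<'E'
from h import *
c=snap('scene','o'); print(imaging.spot_point('tray_mid','scene')[:1])
E
```

```text
20.1 [0.4577 0.0183 0.1509] finger dir [ 0.0102 -0.0155 -0.9998] jawyaw -1.7946 jaw z 0.0129 rodx z -0.0134 [ 1.33  0.26 -4.3 ] [0.293 0.094 0.076]
lift frame tcp [-0.0763 -0.1274]
[{'location': [279.5, 267.4], 'confidence': 0.91}]
```

>>> move_arm([
  {"x": 0, "y": 0, "z": 0.002, "turn": 0},
  {"x": 0, "y": 0, "z": 0, "turn": 0},
  {"x": 0, "y": 0, "z": 0, "turn": 0},
  {"x": 0, "y": 0, "z": 0, "turn": 0},
  {"x": 0, "y": 0, "z": 0, "turn": 0},
])

```text
time_s: 20.82
ee_pos: [0.4577, 0.0183, 0.151]
eef_rot: [2.374, 1.552, -0.991]
force: [1.0, 0.4, -5.0]
grip_width: 0.0134
```

```bash
python3 st.py; python3 - <<'E'
from h import *
c=snap('scene','p'); print(imaging.spot_point('tray_mid','scene')[:1]); cv2.imwrite('pics/p.png',cv2.resize(c['frame'][160:320,220:330],None,fx=4,fy=3.7,interpolation=2))
a=cv2.imread('pics/o_scene.png').astype(int);b=c['frame'].astype(int);d=abs(a-b).max(2)[210:320,230:340];print('diff>40',(d>40).sum())
E
```

```text
20.82 [0.4577 0.0183 0.151 ] finger dir [ 0.0102 -0.0155 -0.9998] jawyaw -1.7946 jaw z 0.0129 rodx z -0.0134 [ 0.99  0.36 -5.03] [0.284 0.084 0.015]
lift frame tcp [-0.0763 -0.1274]
[{'location': [277.3, 265.1], 'confidence': 0.68}]
diff>40 0
```

View pics/p.png

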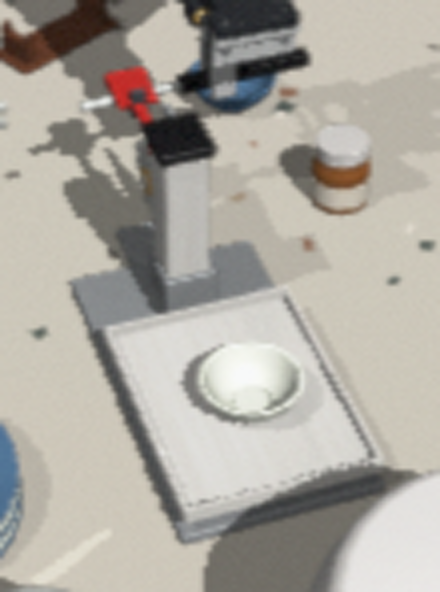

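```bash
python3 - <<'E'
from h import *
f=np.load('cal_scene.npz');S=dict(camera_matrix=f['K'],extrinsics=f['E'])
P=onz(S,(316.3,262.7),.145)
for d in(.08,.09,.1,.103): print(d,proj(S,P-[0,0,d])-proj(S,P))
# template shifts: bowl between a and p
a=cv2.imread('pics/k_scene.png') if False else cv2.imread('pics/a_scene.png'); b=cv2.imread('pics/p_scene.png')
for nm,(x,y,w,h) in dict(bowl=(266,224,36,32),corner=(295,245,30,25),left=(238,215,20,25)).items():
    r=cv2.matchTemplate(b[y:y+h+45,x-8:x+w+8],a[y:y+h,x:x+w],cv2.TM_CCOEFF_NORMED);m=cv2.minMaxLoc(r);print(nm,m[1],m[3][0]-8,m[3][1])
    Q=onz(S,(x+w/2,y+h/2),.14);print([ (proj(S,Q-[0,0,d])-proj(S,Q)).round(1) for d in(.09,.103)])
E
```

```text
0.08 [-1.64446725 18.51369703]
0.09 [-1.84046973 20.72032691]
0.1 [-2.03445779 22.90427816]
0.103 [-2.09226604 23.55509339]
bowl 0.8785579204559326 0 24
[array([-0.3, 20.7]), array([-0.4, 23.5])]
corner 0.6172806620597839 -2 23
[array([-1.5, 20.6]), array([-1.7, 23.5])]
left 0.6211920976638794 7 22
[array([ 1.2, 20.6]), array([ 1.4, 23.5])]
```

The bowl has shifted 24 px down against 23.5 predicted for 103 mm, and the tray has stopped moving, so it is fully down. Next I lower the rod and withdraw it.

>>> move_arm([
  {"x": 0, "y": 0, "z": -0.1, "turn": 0},
  {"x": 0, "y": 0, "z": -0.15, "turn": 0},
  {"x": 0, "y": 0, "z": -0.2, "turn": 0},
  {"x": 0, "y": 0, "z": -0.2, "turn": 0},
  {"x": 0, "y": 0, "z": -0.1, "turn": 0},
])

```text
time_s: 21.55
ee_pos: [0.458, 0.0181, 0.1112]
eef_rot: [2.405, 1.551, -0.961]
force: [1.1, -0.3, -1.2]
grip_width: 0.0137
```

```bash
python3 st.py
```

```text
21.55 [0.458  0.0181 0.1112] finger dir [ 0.0112 -0.016  -0.9998] jawyaw -1.7949 jaw z 0.0132 rodx z -0.0145 [ 1.08 -0.32 -1.21] [ 0.069  0.039 -0.001]
lift frame tcp [-0.0761 -0.1276]
```

>>> move_arm([
  {"x": -0.35, "y": 0.08, "z": 0, "turn": 0},
  {"x": -0.4, "y": 0.09, "z": 0, "turn": 0},
  {"x": -0.4, "y": 0.09, "z": 0, "turn": 0},
  {"x": -0.4, "y": 0.09, "z": 0, "turn": 0},
  {"x": -0.3, "y": 0.05, "z": 0.05, "turn": 0},
])

```text
time_s: 22.18
ee_pos: [0.3635, 0.0385, 0.1124]
eef_rot: [2.41, 1.551, -0.956]
force: [0.5, -0.4, -1.3]
grip_width: 0.0137
```

```bash
python3 st.py;  python3 - <<'E'
from h import *
for n in('scene','top'):
    c=snap(n,'q'); 
    for l in('rest','rest_seat'): print(n,l,[(round(d['confidence'],2),d['location']) for d in imaging.spot_point(l,n)[:2]])
    f=c['frame'][140:200,200:270] if n=='scene' else c['frame'][190:270,400:460]
    cv2.imwrite(f'pics/q_{n}c.png',cv2.resize(f,None,fx=8 if n=='scene' else 7,fy=8 if n=='scene' else 7,interpolation=2)[:600,:800])
E
```

```text
22.18 [0.3635 0.0385 0.1124] finger dir [ 0.0113 -0.016  -0.9998] jawyaw -1.7952 jaw z 0.0131 rodx z -0.0146 [ 0.47 -0.4  -1.27] [0.069 0.056 0.03 ]
lift frame tcp [-0.1727 -0.1287]
scene rest [(0.88, [231.8, 167.4]), (0.73, [280.0, 189.0])]
scene rest_seat [(0.83, [234.3, 161.4]), (0.46, [304.3, 182.7])]
top rest [(0.75, [430.4, 228.0])]
top rest_seat [(0.56, [435.8, 231.5])]
```

View pics/q_scenec.png

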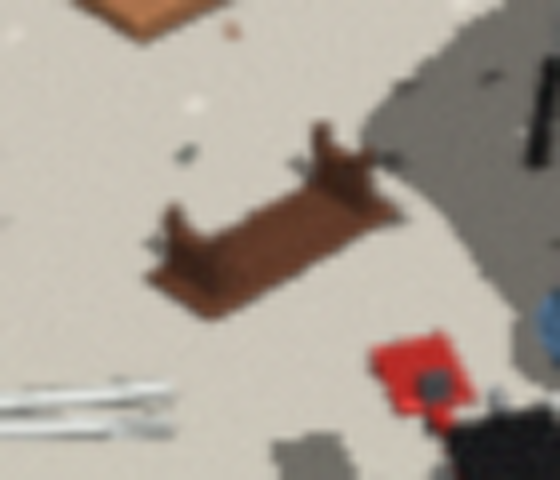

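View pics/q_topc.png

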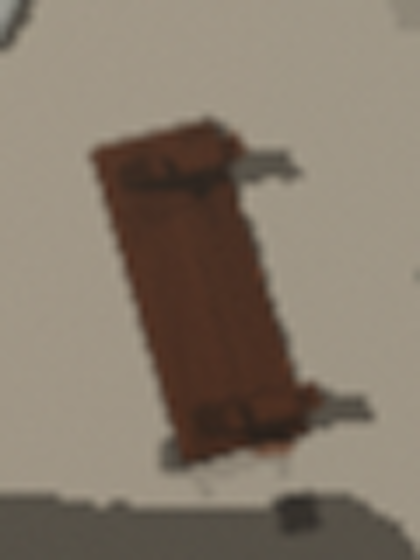

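>>> move_arm([
  {"x": 0, "y": -0.7, "z": 0.1, "turn": 0},
  {"x": 0, "y": -0.9, "z": 0, "turn": 0},
  {"x": 0, "y": -0.9, "z": 0, "turn": 0},
  {"x": 0.1, "y": -0.9, "z": 0, "turn": 0},
  {"x": 0.2, "y": -0.8, "z": 0, "turn": 0},
])

```text
time_s: 23.1
ee_pos: [0.3815, -0.1778, 0.1174]
eef_rot: [2.452, 1.55, -0.91]
force: [-0.0, 1.0, -1.2]
grip_width: 0.0135
```

```bash
python3 st.py
```

```text
23.1 [ 0.3815 -0.1778  0.1174] finger dir [ 0.0126 -0.0162 -0.9998] jawyaw -1.7916 jaw z 0.0131 rodx z -0.0158 [-0.05  0.96 -1.22] [0.074 0.043 0.039]
lift frame tcp [-0.107  -0.3355]
```

Remaining: dx 0.0956, dy −0.099, turn +0.41.

>>> move_arm([
  {"x": 0.4, "y": -0.7, "z": 0, "turn": 0.14},
  {"x": 0.6, "y": -0.6, "z": 0, "turn": 0.14},
  {"x": 0.5, "y": -0.4, "z": 0, "turn": 0.12},
  {"x": 0.3, "y": -0.2, "z": 0, "turn": 0},
  {"x": 0, "y": 0, "z": 0, "turn": 0},
])

```text
time_s: 23.72
ee_pos: [0.4748, -0.2807, 0.1147]
eef_rot: [2.454, 1.552, -0.481]
force: [0.7, 0.2, -1.4]
grip_width: 0.0133
```

```bash
python3 st.py
```

```text
23.73 [ 0.4748 -0.2807  0.1147] finger dir [ 0.0168 -0.0088 -0.9998] jawyaw -1.3639 jaw z 0.012 rodx z -0.0146 [ 0.68  0.21 -1.37] [0.035 0.066 0.017]
lift frame tcp [ 0.0068 -0.4151]
```

>>> move_arm([
  {"x": 0.04, "y": 0.07, "z": -0.3, "turn": 0},
  {"x": 0, "y": 0, "z": -0.4, "turn": 0},
  {"x": 0, "y": 0, "z": -0.3, "turn": 0},
  {"x": 0, "y": 0, "z": 0, "turn": 0},
  {"x": 0, "y": 0, "z": 0, "turn": 0},
])

```text
time_s: 24.35
ee_pos: [0.4751, -0.2749, 0.0608]
eef_rot: [2.471, 1.554, -0.463]
force: [0.8, -0.8, -0.8]
grip_width: 0.0138
```

```bash
python3 st.py;  python3 - <<'E'
from h import *
for n in('scene',):
    c=snap(n,'r'); 
    f=c['frame'][120:200,190:270]
    cv2.imwrite(f'pics/r_{n}c.png',cv2.resize(f,None,fx=7,fy=7,interpolation=2)[:600,:800])
E
```

```text
24.35 [ 0.4751 -0.2749  0.0608] finger dir [ 0.0149 -0.0074 -0.9999] jawyaw -1.364 jaw z 0.0104 rodx z -0.0131 [ 0.83 -0.84 -0.75] [0.038 0.03  0.001]
lift frame tcp [ 0.0059 -0.4094]
```

View pics/r_scenec.png

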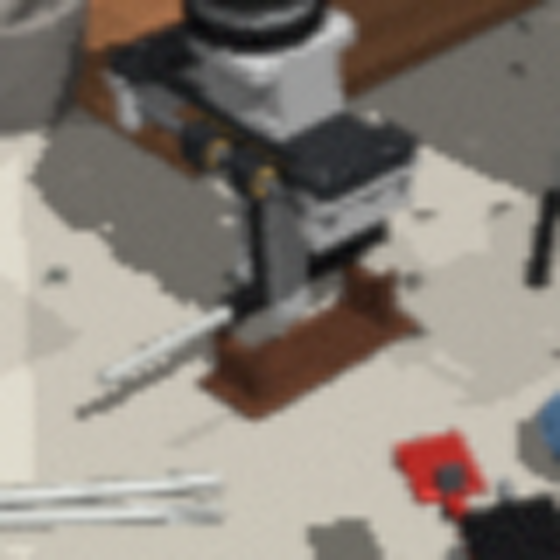

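>>> move_arm([
  {"x": 0.04, "y": -0.04, "z": -0.1, "turn": 0},
  {"x": 0, "y": 0, "z": -0.12, "turn": 0},
  {"x": 0, "y": 0, "z": -0.12, "turn": 0},
  {"x": 0, "y": 0, "z": -0.04, "turn": 0},
  {"x": 0, "y": 0, "z": 0, "turn": 0},
])

```text
time_s: 25.02
ee_pos: [0.4775, -0.2773, 0.0412]
eef_rot: [2.463, 1.553, -0.472]
force: [0.8, 0.9, -1.0]
grip_width: 0.0133
```

```bash
python3 st.py
```

```text
25.02 [ 0.4775 -0.2773  0.0412] finger dir [ 0.0161 -0.0082 -0.9998] jawyaw -1.3642 jaw z 0.0114 rodx z -0.0141 [ 0.81  0.87 -1.  ] [-0.028  0.04   0.012]
lift frame tcp [ 0.0088 -0.4111]
```

>>> move_arm([
  {"x": 0, "y": 0, "z": -0.03, "turn": 0},
  {"x": 0, "y": 0, "z": -0.02, "turn": 0},
  {"x": 0, "y": 0, "z": -0.01, "turn": 0},
  {"x": 0, "y": 0, "z": 0, "turn": 0},
  {"x": 0, "y": 0, "z": 0, "turn": 0},
])

```text
time_s: 25.65
ee_pos: [0.4777, -0.2774, 0.0384]
eef_rot: [2.459, 1.552, -0.476]
force: [-0.1, 0.7, -1.7]
grip_width: 0.0136
```

```bash
python3 st.py
```

```text
25.65 [ 0.4777 -0.2774  0.0384] finger dir [ 0.0166 -0.0086 -0.9998] jawyaw -1.3642 jaw z 0.0118 rodx z -0.0145 [-0.14  0.72 -1.7 ] [-0.005  0.065 -0.046]
lift frame tcp [ 0.009  -0.4112]
```

Back at the grasp pose (z 0.0384 against 0.0380), so I open the jaws.

>>> move_arm([
  {"x": 0, "y": 0, "z": 0, "turn": 0},
  {"x": 0, "y": 0, "z": 0, "turn": 0},
  {"x": 0, "y": 0, "z": 0, "turn": 0},
  {"x": 0, "y": 0, "z": 0, "turn": 0},
  {"x": 0, "y": 0, "z": 0, "turn": 0},
], jaw=-1)

```text
time_s: 26.28
ee_pos: [0.478, -0.2776, 0.0388]
eef_rot: [2.455, 1.551, -0.48]
force: [-0.8, 1.1, 0.5]
grip_width: 0.0597
```

>>> move_arm([
  {"x": 0, "y": 0, "z": 0, "turn": 0},
  {"x": 0, "y": 0, "z": 0, "turn": 0},
  {"x": 0, "y": 0, "z": 0, "turn": 0},
  {"x": 0, "y": 0, "z": 0, "turn": 0},
  {"x": 0, "y": 0, "z": 0, "turn": 0},
])

```text
time_s: 26.9
ee_pos: [0.478, -0.2775, 0.0388]
eef_rot: [2.454, 1.551, -0.48]
force: [-0.0, 0.2, -0.1]
grip_width: 0.0941
```

>>> move_arm([
  {"x": 0, "y": 0, "z": 0.2, "turn": 0},
  {"x": 0, "y": 0, "z": 0.5, "turn": 0},
  {"x": 0, "y": 0, "z": 0.8, "turn": 0},
  {"x": 0, "y": 0, "z": 0.9, "turn": 0},
  {"x": 0, "y": 0, "z": 0.6, "turn": 0},
])

```text
time_s: 27.52
ee_pos: [0.4767, -0.2767, 0.194]
eef_rot: [2.473, 1.554, -0.462]
force: [-0.3, -0.2, 0.1]
grip_width: 0.0943
```

>>> move_arm([
  {"x": -0.8, "y": -0.6, "z": 0, "turn": 0},
  {"x": -0.8, "y": -0.6, "z": 0, "turn": 0},
  {"x": -0.8, "y": -0.6, "z": 0, "turn": 0},
  {"x": -0.6, "y": -0.4, "z": 0, "turn": 0},
  {"x": 0, "y": 0, "z": 0, "turn": 0},
])

```text
time_s: 28.15
ee_pos: [0.323, -0.3896, 0.2011]
eef_rot: [2.355, 1.545, -0.578]
force: [0.6, -0.6, 0.7]
grip_width: 0.0941
```

```bash
python3 st.py;  python3 - <<'E'
from h import *
for n in('scene','top'):
    c=snap(n,'s')
    f=c['frame'][140:320,190:340] if n=='scene' else c['frame'][120:270,180:460]
    cv2.imwrite(f'pics/s_{n}c.png',cv2.resize(f,None,fx=3.3 if n=='scene' else 2.8,fy=3.3 if n=='scene' else 2.8,interpolation=2)[:600,:800])
a=cv2.imread('pics/a_top.png');b=cv2.imread('pics/s_top.png')
for nm,(x,y,w,h) in dict(rod=(410,172,40,85),bluebowl=(345,248,40,36),jar=(285,257,24,24),tongs=(385,115,50,80),bottle=(372,72,32,40)).items():
    r=cv2.matchTemplate(b[y-8:y+h+8,x-8:x+w+8],a[y:y+h,x:x+w],cv2.TM_CCOEFF_NORMED);m=cv2.minMaxLoc(r);print(nm,round(m[1],3),m[3][0]-8,m[3][1]-8)
E
```

```text
28.15 [ 0.323  -0.3896  0.2011] finger dir [ 0.0218 -0.0142 -0.9997] jawyaw -1.3627 jaw z 0.0184 rodx z -0.0184 [ 0.61 -0.58  0.74] [ 0.038 -0.026  0.041]
lift frame tcp [-0.1168 -0.5551]
rod 0.984 0 0
bluebowl 1.0 0 0
jar 1.0 0 0
tongs 0.976 0 0
bottle 0.989 0 0
```

View pics/s_scenec.png

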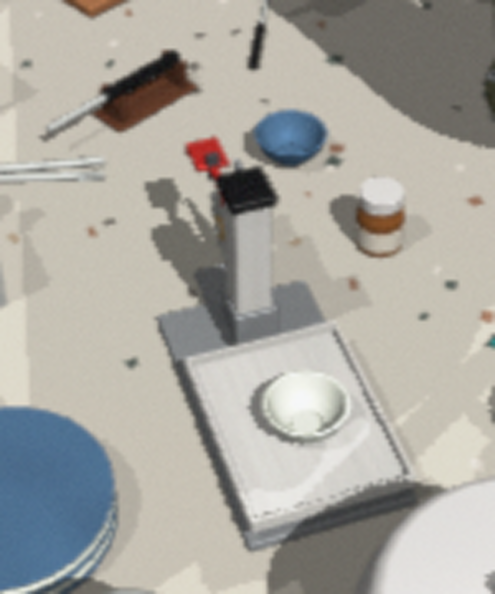

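View pics/s_topc.png

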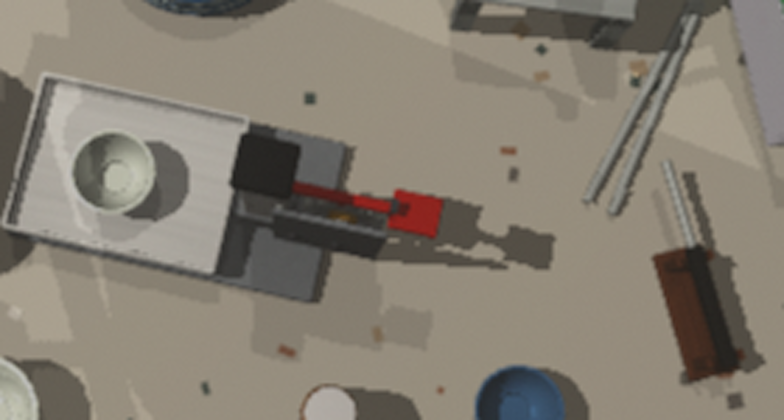

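The rod is back in its original place, the tray is down with the bowl upright on it, and nothing else has moved. Handing in.

```bash
python3 -c "
from station import ctrl
print(ctrl.hand_in())"
```

```text
the job is handed in; nothing more can be done
None
```

The job is done and handed in at about 28 s; the interface gave no verdict. I took the black rod from its rest and slid it under the red finger. It made contact about 5 mm above the nominal height, and I raised the pawl in steps of a few millimetres down to about 1 mm.

- **Lifting force:** I read the wrist force only at the end of each move. After allowing about 1 N for the rod's weight, it showed at most about 4.8 N on the pawl. Readings were noisy by about 0.5 N.
- **Tray:** I held the pawl off until two pictures 0.7 s apart showed no change around the tray. The bowl had shifted 24 px, against 23.5 px predicted for 103 mm of travel.
- **Rod and surroundings:** I withdrew the rod, laid it back at the pose where I had gripped it, let go and moved the arm clear. The rod, blue bowl, jar, tongs and bottle all matched the starting picture with 0 px shift. The bowl stood upright on the lowered tray.

Three readings did not fit cleanly:
- The network's first estimate of the rod tip in the scene view was about 2 cm off, so I used my own fit of the rod instead.
- The column top looked about 2 px larger than specified. The finger corners still fitted the lift pose to about 1 px.
- My predicted tray corners did not line up with the picture, so I judged the tray's travel by how far it shifted.

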